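Pack the clamping squares and snap the case shut

ROBOT

A 6-joint arm with a two-finger parallel gripper is mounted at the origin on the work surface. World frame = base frame: x ahead of the robot, y to its left, z up, the work surface at z = 0. Lengths are in m, angles in rad, forces in N, time in s.
With the tool pointing down it reaches from about 0.275 to 0.825 m from the base axis. Payload 4.9 kg.
Tool frame: the origin (TCP) lies midway between the tips of the shut fingers; the grasp point (between the pads) lies 19 mm behind it (grip_point_offset is the distance from the TCP to the grasp point, in m); z points along the fingers, y is the line along which they close (so a half turn about z gives the same grasp; the last joint's range is limited). The gripper opens to 85 mm and grips with 20 to 120 N. Pads are 22 mm wide; open, the fingers measure 114 mm over their backs; the gripper's body (76 mm by 85 mm) begins 54 mm behind the grasp point. The pads swing forward as they close: fully open they stand 13 mm farther back than shut.
Start: joints at [-1.361, 0.326, -0.193, 1.052, 0, 1.437], TCP at [0.185, -0.518, 0.231] pointing down, gripper open.
Joint ranges: [-2.65, 2.65], [-0.97, 1.79], [-1.3, 1.35], [-1.93, 2.1], [-1.47, 1.37], [-3.14, 3.14]. Speed limits (rad/s): [2.57, 2.57, 3.14, 3.14, 3.14, 3.14].

INTERFACE

Orientations are given as a rotation vector (axis times angle).
In Python, from cell import * gives the robot as it stands. Calls block until the motion is done:
- movep(position, orientation): joint-space move of the TCP to a pose.
- move_l(position, velocity=0.15, rot=None, until_force=None): straight line of the TCP; rot=None keeps the orientation; velocity is the mean speed in m/s. With until_force (N) it stops when the force on the tool has changed by that much, and returns True; else False.
- set_joints(angles): joint-space move.
- let_go() and grab(newtons=None): open the fingers fully, or close them until they stop; newtons is the grip in N (None keeps the last).
- sleep(seconds).
- ik(position, orientation): joint angles nearest the present ones, or None.
- get_state(): the state.
- grab_frame(name): name is "scene" or "top" or "wrist"; returns a dict with "img" (420x560x3 uint8, red, green, blue), "fx", "fy", "cx", "cy" (pixels), "cam_to_world" (4x4, takes a point from camera to world coordinates); the wrist camera has in their place "T_tool_cam" (4x4, takes a point from camera to tool coordinates, whose origin is the TCP and whose axes are the flange's). Camera axes: x right, y down, z forward; pixel columns grow to the right and rows downward; lengths in m; the calibration is good to about 2 mm. The wrist camera is an equidistant fisheye: a pixel r from the principal point sees the ray r / f radians off the axis. A picture is of the moment at which its call begins: read the wrist's pose just before it. There is no depth.
A pose or a line that the arm cannot do raises MotionError and nothing moves.
- sign_off(): hands the job in; it is judged then, once.
Trained networks look in the newest picture that a camera, given by its name, has taken for a name from the list of things; names that differ only in an ending like _2 or _b are one class to them, and where a whole thing is asked for, a point or a joint stands for the part that bears it (a point fixed in the world has none). Each returns a list of dicts, best first, with "score" (0 to 1); they miss things now and then, are a little off and sometimes report something else, mostly with a low value. They report only what shows in the picture. A call takes as long as a camera call. They do not tell look-alikes from the thing itself.
- spot_in(camera, name): "centre" ([column, row] in pixels, amid what is visible of it).
- silhouettes(camera, name): "mask" (420x560 bool, what is visible of it) and "centre" ([column, row] in pixels, amid what is visible of it).
- tip_of(camera, name): "centre" ([column, row] in pixels: a listed point, or the origin of a listed thing).
The state is a dict: "clock": time; "q": joint angles; "joint_velocities": joint speeds; "tau": joint torques, N m; "position": TCP position; "eef_rot": TCP orientation; "contact_force": force on the tool from outside, world axes, zero at the start; "wrist_torque": the same for the moment, N m; "finger_gap": opening from 0.0 (shut) to 1.0 (fully open); "grasp_force": force on a finger pad.
Only numpy, scipy, OpenCV 4.12 (cv2) and the standard library are available. Lean on these libraries where they do the work, as an engineer would, in place of code of your own. Each camera call takes 0.05 s, during which the arm holds its last target. There are 200 camera calls.

TASK

Put the loose clamping square into the open case, nested with the one already there so that both lie flat in their pocket, and let go of it. Then swing the lid down and press its front until it snaps past the catch and is fully shut. Leave the other things on the bench where they are.

Things in the scene. Friction and masses are not known exactly. Their poses are not given: they have to be found in the camera images.
- case: Grey plastic case base, 160 (x) x 198 (y) x 30 mm high, fixed to the bench, on the robot's left or right. Origin: centre of its underside; x points from the catch side (towards the robot) to the hinge side, z up. In its top a centred pocket 115 (x) x 146 (y) mm, floor 22 mm up, 8 mm below the rim, with an island 48 (x) x 76 (y) mm of rim height in its middle.
- home (a point): Where the loose square's origin belongs in the case, at x 0, y 15.5, z 22 mm in the case's frame; axes parallel to the case's. The two squares fill the ring around the island in one arrangement only: seated, the square's axes point as the case's do, its full leg along the case's +y side, its other leg along the catch side, some 2.5 mm of play all round.
- square: Loose L-shaped aluminium clamping square, 110 x 110 mm overall, 28 mm thick, legs 28 mm wide, 0.2 to 0.4 kg, flat on the bench. Origin: centre of its 110 mm bounding square, at the underside; z up. The full leg covers x -55..55, y 27..55 mm, the other x -55..-27, y -55..27. Seated it stands 20 mm above the case's rim: hold it across a leg by the upper 18 mm.
- mate: The other, equal clamping square (same shape and axes), already lying loose in the case's pocket, turned by half a turn: origin near x 0, y -15.5, z 22 mm in the case's frame. It stays there.
- lid (a joint): Lid angle (rad): 0 = fully shut, grows as it opens, 1.57 = upright, 1.85 = stop. It starts near upright. The hinge is stiff: the lid stays where it is left, about 0.3 N m moves it. At about 0.056 (front edge 9 mm up) the hook on its front meets a spring bar on the case's front; from there it takes about 13 N down on the front edge to pass, then it snaps in and is held.
- lid_hinge (a point): On the lid's hinge line, mid-width: x 80, y 0, z 30 mm in the case's frame. The line runs along the case's y axis. The point's axes turn with the lid; they are parallel to the case's when it is shut.
- lid_front (a point): Middle of the front edge of the lid's outer (top) face: 160 mm from the hinge, 28 mm above the rim plane (shut: x -80, z 58 mm in the case's frame). The lid is a hollow grey cover 160 x 198 x 28 mm, walls 4 mm, with a black hook plate 44 mm wide standing 12 mm out from the middle of its front. Upright, its outer face looks away from the robot.
- tape_measure: Bystander: yellow and black tape measure, 70 x 32 x 62 mm high. Origin: centre of its underside.
- pencil: Bystander: flat carpenter's pencil 170 x 13 x 8 mm, along its x axis. Origin: centre of its underside.
- tape_roll: Bystander: pale roll of masking tape lying flat, 96 mm across, 25 mm high. Origin: centre of its underside.
- spray_can: Bystander: spray can, 66 mm across, 190 mm high, upright. Origin: centre of its underside.
- offcut: Bystander: plywood offcut 90 x 240 x 18 mm lying flat. Origin: centre of its underside.
- flask: Bystander: blue drinking flask, 84 mm across, 240 mm high, upright. Origin: centre of its underside.
Not all that is in view belongs to the job. What is shaped like the square but yellow is not meant.

How it is judged:
On the way, in this order (a step that is already met when the one before it is completed fails the run):
1. the loose square lies flat in the pocket beside the other, let go, with the lid still up (x of square in the frame of case between -0.006 and 0.006 m and y of square in the frame of case between 0.0085 and 0.0225 m and z of square in the frame of case between 0.019 and 0.0245 m and angle between square's own z axis and vertical below 0.06 rad and angle between the x axis of square and the x axis of case, either way round below 0.09 rad and contact force between the fingers and square below 0.3 N and value of joint lid above 0.2 rad), for 0.2 s.
2. the lid has been pressed past the catch and is fully shut (value of joint lid below 0.02 rad), for 0.2 s.
At the end, for the whole second after the job is handed in: The lid's angle is under 0.02 rad (snapped shut); both squares lie at rest flat in the pocket (within 6 mm in x and 7 mm in y of their places in the case's frame, underside 19 to 24.5 mm above the case's underside, tilt under 0.06 rad, turned less than 0.09 rad) (value of joint lid below 0.02 rad and linear speed of square below 0.02 m/s and x of square in the frame of case between -0.006 and 0.006 m and y of square in the frame of case between 0.0085 and 0.0225 m and z of square in the frame of case between 0.019 and 0.0245 m and angle between each of square, mate's own z axis and vertical below 0.06 rad and angle between the x axis of each of square, mate and the x axis of case, either way round below 0.09 rad and x of mate in the frame of case between -0.006 and 0.006 m and y of mate in the frame of case between -0.0225 and -0.0085 m and z of mate in the frame of case between 0.019 and 0.0245 m); the robot touches nothing.
It fails at once if a bystander (tape measure, pencil, tape roll, spray can, offcut or flask) is shifted by more than 30 mm (distance of any of tape_measure, pencil, tape_roll, spray_can, offcut, flask from where it was at the start of the episode above 0.03 m).
It also fails if it takes over 58 s, if anything falls off the work surface, if the arm or the gripper's body presses on something with over 40 N, if the wrist force passes 120 N, or if a joint passes its speed limit or range.

## Working session

There is one attempt and no reset: what is moved stays moved. The work goes in short steps, each a Python script; the robot and the scene stay as the last script left them, time stands still between calls to the robot, and variables do not carry over. Pictures are saved under pics/ and viewed, at most 10 in all, crops included, and the job is handed in when it is done.

```bash
ls; mkdir -p pics
python3 - <<'E'
from cell import *
import cv2, numpy as np, pickle
out={}
for c in ("scene","top"):
    f=grab_frame(c); cv2.imwrite(f"pics/{c}0.png",f["img"][:,:,::-1])
    print(c,f["fx"],f["cx"],f["cy"],np.round(f["cam_to_world"],4).tolist())
    for n in ("case","square","mate","lid","tape_measure","pencil","tape_roll","spray_can","offcut","flask"):
        print(n,[(np.round(d["centre"]).tolist(),round(d["score"],2)) for d in spot_in(c,n)][:4])
    for n in ("case","square","home","lid_hinge","lid_front"):
        print("tip",n,[(np.round(d["centre"],1).tolist(),round(d["score"],2)) for d in tip_of(c,n)][:4])
    
a=cv2.imread("pics/scene0.png");b=cv2.imread("pics/top0.png")
print(get_state()["clock"])
E
```

```text
pics
scene 531.3841421890891 281.8088546811857 206.89902421087294 [[0.4605, 0.6901, -0.5583, 1.4678], [0.8875, -0.3471, 0.3031, -0.509], [0.0154, -0.6351, -0.7723, 1.3473], [0.0, 0.0, 0.0, 1.0]]
case [([326.0, 182.0], 0.89)]
square [([236.0, 220.0], 0.96), ([204.0, 186.0], 0.88), ([214.0, 275.0], 0.76)]
mate [([305.0, 183.0], 0.84), ([110.0, 253.0], 0.65), ([328.0, 181.0], 0.5), ([392.0, 137.0], 0.32)]
lid [([342.0, 184.0], 0.8), ([112.0, 251.0], 0.59)]
tape_measure [([253.0, 179.0], 0.83)]
pencil [([284.0, 218.0], 0.62)]
tape_roll [([304.0, 273.0], 0.7), ([280.0, 215.0], 0.37)]
spray_can [([392.0, 138.0], 0.96)]
offcut [([113.0, 250.0], 0.78)]
flask [([137.0, 263.0], 0.55), ([302.0, 272.0], 0.49)]
tip case [([316.9, 186.5], 0.89)]
tip square [([240.4, 228.2], 0.98), ([214.6, 187.3], 0.84), ([229.0, 274.5], 0.57)]
tip home [([323.7, 179.0], 0.63), ([335.3, 193.3], 0.18)]
tip lid_hinge [([332.8, 194.1], 0.89)]
tip lid_front [([346.9, 173.4], 0.82), ([323.2, 178.4], 0.31)]
top 386.9545869109038 276.4503887862879 208.13205258253143 [[-0.0107, -0.9845, 0.1749, 0.3683], [-0.9999, 0.0093, -0.0089, -0.004], [0.0071, -0.1749, -0.9846, 1.0654], [0.0, 0.0, 0.0, 1.0]]
case [([200.0, 217.0], 0.89), ([199.0, 193.0], 0.63)]
square [([320.0, 232.0], 0.88), ([343.0, 302.0], 0.78)]
mate [([225.0, 225.0], 0.92)]
lid [([194.0, 192.0], 0.61)]
tape_measure [([275.0, 280.0], 0.87)]
pencil [([269.0, 214.0], 0.58), ([84.0, 241.0], 0.53)]
tape_roll [([278.0, 130.0], 0.76), ([454.0, 255.0], 0.16)]
spray_can [([86.0, 242.0], 0.65)]
offcut [([453.0, 253.0], 0.98)]
flask [([457.0, 195.0], 0.73)]
tip case [([209.7, 238.8], 0.77), ([105.6, 245.7], 0.71)]
tip square [([323.1, 221.5], 0.94), ([359.9, 179.5], 0.72), ([331.9, 292.9], 0.67)]
tip home [([215.6, 236.8], 0.6), ([205.2, 239.6], 0.58)]
tip lid_hinge [([207.2, 209.1], 0.89)]
tip lid_front [([189.7, 178.1], 0.57), ([324.9, 223.3], 0.21)]
1.6
```

View pics/scene0.png

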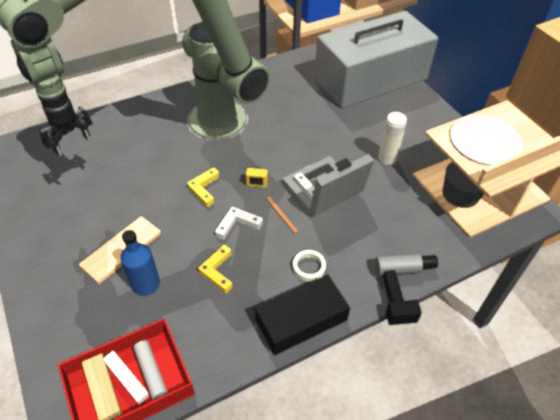

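View pics/top0.png

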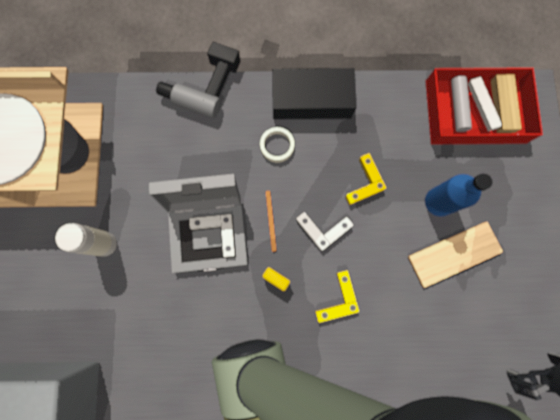

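Scene picture: the silver L is at about (237,222), with yellow look-alikes at (204,187) and (215,270). The case stands open on the robot's left at (325,183).
Top picture: silver L at (325,230), yellow Ls at (367,180) and (338,298). The tape measure is at (277,280), the pencil at (270,222) and the case at (208,230).
The silver one fits because it is aluminium and not yellow. I'll check it in an enlarged crop.

```bash
cat > h.py <<'E'
import numpy as np, cv2
from scipy.spatial.transform import Rotation as R
def proj(f,P):
    T=np.linalg.inv(f["cam_to_world"]); p=np.atleast_2d(P)@T[:3,:3].T+T[:3,3]
    return np.c_[f["fx"]*p[:,0]/p[:,2]+f["cx"], f["fy"]*p[:,1]/p[:,2]+f["cy"]]
def back(f,uv,z):
    uv=np.atleast_2d(uv); d=np.c_[(uv[:,0]-f["cx"])/f["fx"],(uv[:,1]-f["cy"])/f["fy"],np.ones(len(uv))]@f["cam_to_world"][:3,:3].T
    o=f["cam_to_world"][:3,3]; return o+d*((z-o[2])/d[:,2])[:,None]
def wrist(f,st,P):   # world points -> wrist pixels
    T=np.eye(4); T[:3,:3]=R.from_rotvec(st["eef_rot"]).as_matrix(); T[:3,3]=st["position"]
    M=np.linalg.inv(T@f["T_tool_cam"]); p=np.atleast_2d(P)@M[:3,:3].T+M[:3,3]
    n=np.hypot(p[:,0],p[:,1]); r=f["fx"]*np.arctan2(n,p[:,2])/np.maximum(n,1e-9)
    return np.c_[f["cx"]+p[:,0]*r, f["cy"]+p[:,1]*r]
L=np.array([[-55,-55],[-27,-55],[-27,27],[55,27],[55,55],[-55,55]])/1000.
def lpts(x,y,a,z):
    c,s=np.cos(a),np.sin(a); return np.c_[L@np.array([[c,s],[-s,c]])+[x,y],np.full(6,z)]
def lmask(pr,x,y,a,z0=0.,h=.028,ss=4):
    m=np.zeros((420*ss,560*ss),np.uint8); b=pr(lpts(x,y,a,z0)); t=pr(lpts(x,y,a,z0+h))
    q=lambda p:np.round((p+.5)*ss-.5).astype(np.int32)
    cv2.fillPoly(m,[q(b)],1); cv2.fillPoly(m,[q(t)],1)
    for i in range(6):
        j=(i+1)%6; cv2.fillConvexPoly(m,cv2.convexHull(q(np.array([b[i],b[j],t[i],t[j]]))),1)
    return cv2.resize(m.astype(np.float32),(560,420),interpolation=cv2.INTER_AREA)
E
python3 - <<'E'
from cell import *
from h import *
from scipy.optimize import minimize
fs={}
for c in ("top","scene"):
    f=grab_frame(c); s=silhouettes(c,"square")
    tgt=dict(top=(325,230),scene=(237,222))[c]
    s=min(s,key=lambda d:np.hypot(*(np.array(d["centre"])-tgt))); fs[c]=(f,s["mask"].astype(float))
    print(c,s["centre"],s["mask"].sum(), back(f,s["centre"],.028))
def cost(p,cams):
    return sum(np.abs(lmask(lambda P:proj(fs[c][0],P),*p)-fs[c][1]).sum()/fs[c][1].sum() for c in cams)
c0=back(fs["top"][0],fs["top"][1].nonzero()[::-1] and np.array([325,232]),.014)[0]
for cams in (("top",),("scene",),("top","scene")):
    best=min(((cost((c0[0],c0[1],a),cams),a) for a in np.arange(-3.1,3.2,.15)))
    r=min((minimize(cost,(c0[0],c0[1],a),args=(cams,),method="Nelder-Mead",options=dict(initial_simplex=[(c0[0],c0[1],a),(c0[0]+.02,c0[1],a),(c0[0],c0[1]+.02,a),(c0[0],c0[1],a+.2)])) for a in (best[1]-.3,best[1],best[1]+.3)),key=lambda r:r.fun)
    print(cams,r.fun,np.round(r.x,4),np.degrees(r.x[2]))
im=fs["top"][0]["img"]
g=lambda u,v,w,h,k:cv2.resize(im[v:v+h,u:u+w],None,fx=k,fy=k,interpolation=cv2.INTER_CUBIC)
A=g(285,195,80,70,5); B=g(145,165,110,115,5); 
C=np.zeros((575,780,3),np.uint8); C[:575,:550]=B; A=cv2.resize(A,(230,201)); C[:201,550:]=A
cv2.imwrite("pics/crop1.png",C[:,:,::-1])
E
```

```text
top [321.9, 232.4] 836 [[ 0.48494568 -0.13509699  0.028     ]]
scene [238.4, 219.5] 668 [[ 0.49825425 -0.13707414  0.028     ]]
('top',) 0.07311602870813397 [ 0.5134 -0.1425  0.6572] 37.652304590322046
('scene',) 0.0815868263473054 [ 0.5134 -0.1442  0.6693] 38.349780751400615
('top', 'scene') 0.16736025556542417 [ 0.5133 -0.1432  0.661 ] 37.87418881960442
```

View pics/crop1.png

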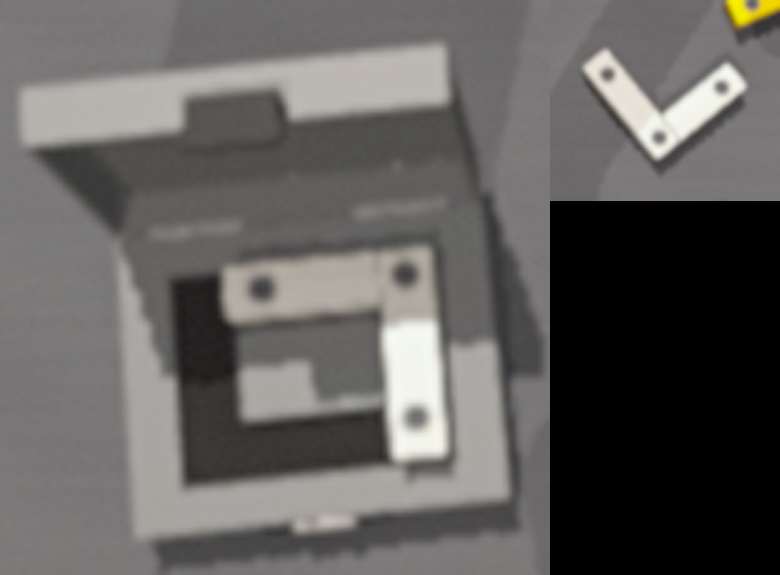

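The crop confirms it: the silver L at (650,105) in the crop is bare aluminium with black holes and no yellow. The case shows the mate on its hinge and -y sides, so the square's place is bottom-left, and the lid is open. Next I'll estimate the case's pose and look at it closely with the wrist camera.

Run:
```python
from cell import *
from h import *
f=grab_frame("top"); g=grab_frame("scene")
cp=lambda u,v:((u+.5)/5-.5+145,(v+.5)/5-.5+165)
pts=[cp(135,540),cp(510,497)]; w=back(f,pts,.03); print("rim front corners",w.round(4),np.linalg.norm(w[0]-w[1]))
d=(w[0]-w[1]); a=np.arctan2(-d[0],d[1]); print("yaw",a)
c=w.mean(0)+.08*np.array([np.cos(a),np.sin(a),0]); print("case",c)
pk=back(f,[cp(185,487)],.03); Rz=np.array([[np.cos(a),-np.sin(a)],[np.sin(a),np.cos(a)]])
print("pocket front-left in case (expect -57.5,73)",(pk[0,:2]-c[:2])@Rz*1e3)
# triangulate points
def tri(n):
    spot={}
    A=[];b=[]
    for nm,F in (("top",f),("scene",g)):
        t=tip_of(nm,n)
        if not t: return None
        p=back(F,t[0]["centre"],0)[0]; o=F["cam_to_world"][:3,3]; u=(p-o)/np.linalg.norm(p-o); M=np.eye(3)-np.outer(u,u); A.append(M); b.append(M@o)
    x=np.linalg.solve(sum(A),sum(b)); return x.round(4), np.linalg.norm(A[0]@x-b[0]).round(4)
for n in ("case","home","lid_hinge","lid_front","tape_measure","spray_can","pencil"): 
    r=tri(n); print(n,r, None if r is None else ((r[0][:2]-c[:2])@Rz).round(4))
print(grab_frame("wrist")["T_tool_cam"].round(3).tolist(), grab_frame("wrist")["fx"])
st=get_state(); print(st["eef_rot"],st["clock"])
def down(yaw): # tool z down, tool x along world yaw
    return (R.from_euler("z",yaw)*R.from_rotvec([np.pi,0,0])).as_rotvec()
for y in (a,a+np.pi,a-np.pi/2,a+np.pi/2):
    q=ik([c[0]-.02,c[1],.24],down(y)); print(y,None if q is None else np.round(q,2))
```

```text
rim front corners [[0.3823 0.2648 0.03  ]
 [0.4027 0.0674 0.03  ]] 0.19847259964300631
yaw 0.10279562828493109
case [0.47205375 0.17429521 0.03      ]
pocket front-left in case (expect -57.5,73) [-55.33654325  71.1446641 ]
case (array([0.6585, 0.0129, 0.2749]), np.float64(0.0297)) [ 0.1689 -0.1797]
home (array([0.467 , 0.1769, 0.0187]), np.float64(0.0141)) [-0.0048  0.0031]
lid_hinge (array([0.5512, 0.179 , 0.0394]), np.float64(0.0031)) [ 0.0792 -0.0034]
lid_front (array([0.5983, 0.1882, 0.1929]), np.float64(0.0008)) [0.127  0.0009]
tape_measure (array([ 0.3716, -0.013 ,  0.0091]), np.float64(0.0027)) [-0.1191 -0.176 ]
spray_can (array([0.4616, 0.454 , 0.0035]), np.float64(0.0013)) [0.0183 0.2793]
pencil (array([ 0.5224,  0.0063, -0.0177]), np.float64(0.001)) [ 0.0328 -0.1723]
[[-0.0, -0.965, -0.263, 0.067], [1.0, -0.0, 0.001, -0.0], [-0.001, -0.263, 0.965, -0.142], [0.0, 0.0, 0.0, 1.0]] 325.19226210127806
[ 3.09529559e+00  5.37341012e-01 -4.09065128e-05] 2.7
0.10279562828493109 [ 0.22  0.2  -0.34  1.03 -0.   -3.03]
3.2443882818747243 [ 0.22  0.2  -0.34  1.03  0.    0.11]
-1.4680006985099654 [ 0.22  0.2  -0.34  1.03  0.   -1.46]
1.6735919550798277 [ 0.22  0.2  -0.34  1.03  0.    1.68]
```

```bash
cat >> h.py <<'E'
def down(yaw): return (R.from_euler("z",yaw)*R.from_rotvec([np.pi,0,0])).as_rotvec()
def fr(x,y,a,p): c,s=np.cos(a),np.sin(a); return np.array([x+c*p[0]-s*p[1], y+s*p[0]+c*p[1], p[2]])
E
python3 - <<'E'
from cell import *
from h import *
import pickle
S=(.5133,-.1432,.661); C=(.472,.1743,.1028); D={}
for n,o in (("square",S),("case",C)):
    movep(fr(*o,(0,0,.15)),down(o[2]+np.pi)); sleep(.15)
    st=get_state(); f=grab_frame("wrist"); s=silhouettes("wrist","square"); m=silhouettes("wrist","mate")
    D[n]=(st,f,s,m); cv2.imwrite(f"pics/w_{n}.png",f["img"][:,:,::-1])
    print(n,st["clock"],[(d["score"],d["centre"],d["mask"].sum()) for d in s],[(d["score"],d["centre"],d["mask"].sum()) for d in m],wrist(f,st,[fr(*o,(0,0,.028))]))
pickle.dump(D,open("D.pkl","wb"))
E
```

```text
square 5.0 [(0.8, [313.6, 162.0], np.int64(7579)), (0.64, [357.4, 21.2], np.int64(3111)), (0.56, [102.5, 205.9], np.int64(6388)), (0.17, [486.2, 294.4], np.int64(7236))] [(0.84, [505.1, 293.7], np.int64(765))] [[279.16744578 200.24031091]]
case 6.5167 [(0.8, [26.3, 188.0], np.int64(2823)), (0.73, [12.1, 10.2], np.int64(566))] [(0.74, [227.4, 238.4], np.int64(9055))] [[279.71008423 199.42891636]]
```

View pics/w_case.png

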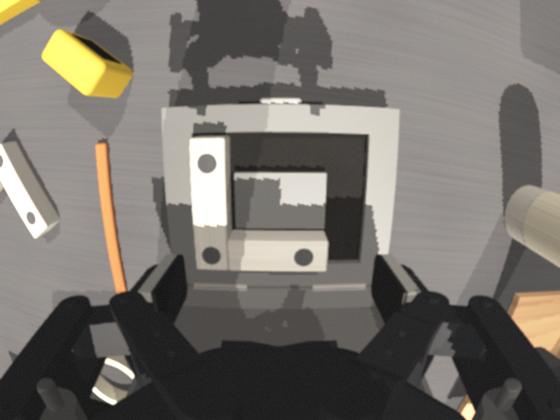

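View pics/w_square.png

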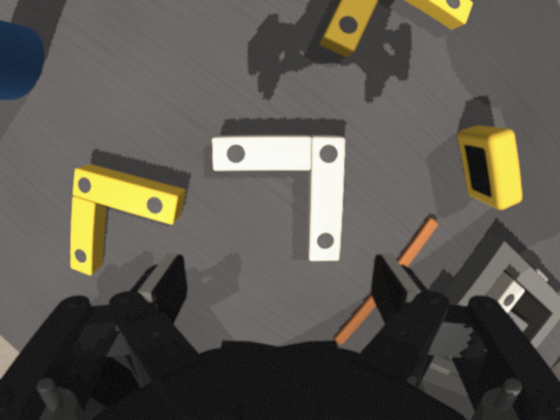

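The wrist pictures are clear. In w_case, the rim spans about (163–399, 107–285) and the mate's L has its corner at (210,255). The dark free pocket is at the right and along the catch side. In w_square, the silver L has its corner at (328,152), its full leg pointing down to (325,260) and its other leg pointing left to (213,153). I'll fit both from edges.

```bash
cat > fit.py <<'E'
from h import *
from scipy.optimize import least_squares
from scipy.ndimage import map_coordinates, gaussian_filter
def edgefit(pr,img,segs,x0,ranges=(9,6,4,4,3,3)):
    """segs: (p,q,z) in object frame mm, bright side on the left of p->q seen from above (z up)."""
    g=gaussian_filter(img.astype(float).mean(2),.8); x=np.array(x0,float)
    P=[];N=[]
    for p,q,z in segs:
        p,q=np.array(p)/1e3,np.array(q)/1e3; n=max(4,int(np.linalg.norm(q-p)/.003)); d=(q-p)/np.linalg.norm(q-p)
        for t in np.linspace(.06,.94,n): P.append([*(p+t*(q-p)),z/1e3]); N.append([-d[1],d[0],0])
    P=np.array(P);N=np.array(N)
    w=lambda x,P:np.c_[P[:,:2]@R.from_euler("z",x[2]).as_matrix()[:2,:2].T+x[:2],P[:,2]]
    for rg in ranges:
        u=pr(w(x,P)); n=pr(w(x,P+N*1e-3))-u; n/=np.linalg.norm(n,axis=1)[:,None]
        s=np.arange(-rg,rg+.01,.25); prof=map_coordinates(g,[(u[:,1,None]+n[:,1,None]*s),(u[:,0,None]+n[:,0,None]*s)],order=1)
        gr=np.gradient(prof,axis=1); k=gr.argmax(1); ok=gr.max(1)>1.0; t=u+n*s[k][:,None]
        r=least_squares(lambda x:(((pr(w(x,P))-t)*n).sum(1))[ok],x,loss="soft_l1",f_scale=.7,x_scale=[.01,.01,.1]); x=r.x
    e=(((pr(w(x,P))-t)*n).sum(1))[ok]
    return x,np.median(abs(e)),ok.mean(),(pr(w(x,P)))
Lm=L*1e3
def lsegs(z): return [(Lm[i],Lm[(i+1)%6],z) for i in range(6)]
CASE=[((-80,99),(-80,-99),30),((-80,-99),(35,-99),30),((35,99),(-80,99),30), # outer (bright inside)
 ((-57.5,-40),(-57.5,73),30),((-57.5,73),(20,73),30),            # pocket
 ((24,38),(-24,38),30),((-24,38),(-24,-38),30)]                   # island
E
python3 - <<'E'
from fit import *
import pickle
D=pickle.load(open("D.pkl","rb"))
st,f,_,_=D["square"]; pr=lambda P:wrist(f,st,P)
xs,e,ok,u1=edgefit(pr,f["img"],lsegs(28),(.5133,-.1432,.661),(20,10,5,4,3,3)); print("square",xs.round(4),e,ok)
im1=f["img"].copy()
st,f,_,_=D["case"]; pr=lambda P:wrist(f,st,P)
xc,e,ok,u2=edgefit(pr,f["img"],CASE,(.472,.1743,.1028)); print("case",xc.round(4),e,ok)
c0=fr(*xc,(0,-.0155,0)); xm,e,ok,u3=edgefit(pr,f["img"],lsegs(50),(c0[0],c0[1],xc[2]+np.pi)); 
print("mate",xm.round(4),e,ok,"in case:",(fr(0,0,-xc[2],(xm[0]-xc[0],xm[1]-xc[1],0))*1e3).round(2),xm[2]-np.pi-xc[2])
im2=f["img"].copy()
for im,us in ((im1,[u1]),(im2,[u2,u3])):
    for u,c in zip(us,((255,0,0),(0,0,255))):
        for p in np.round(u).astype(int): im[p[1],p[0]]=c
a=cv2.resize(im1[100:280,190:370],None,fx=2.2,fy=2.2,interpolation=0); b=cv2.resize(im2[90:300,150:410],None,fx=1.5,fy=1.88,interpolation=0)
O=np.zeros((400,800,3),np.uint8);O[:396,:396]=a;O[:b.shape[0],405:405+b.shape[1]]=b; cv2.imwrite("pics/ov.png",O[:,:,::-1])
pickle.dump((xs,xc,xm),open("P.pkl","wb"))
E
```

```text
square [ 0.515  -0.1431  0.6621] 0.4768079155561009 1.0
case [0.4728 0.1743 0.0957] 0.26210383115628344 1.0
mate [0.4742 0.1594 3.2293] 0.2582180894326408 1.0 in case: [ -0.06 -14.93   0.  ] -0.008012947154066821
```

View pics/ov.png

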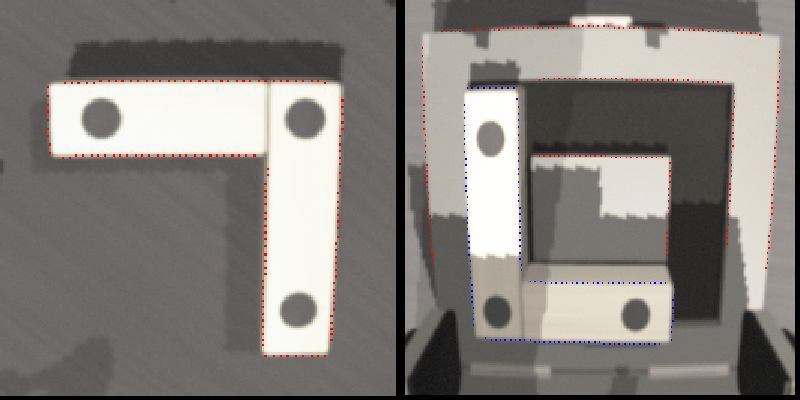

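Both fits sit on the edges, and the mate comes out at (-0.1, -14.9) mm in the case's frame, which agrees with the expected pose. Now I'll grasp, lift and carry, then check the square in the hand.

Run:
```python
from cell import *
from fit import *
import pickle
xs,xc,xm=pickle.load(open("P.pkl","rb"))
let_go()
G=(-.018,.041); y=xs[2]+np.pi
movep(fr(*xs,(*G,.09)),down(y))
print("touch",move_l(fr(*xs,(*G,.011)),.1,until_force=8),get_state()["position"])
grab(60); s=get_state(); print("gap",s["finger_gap"],s["grasp_force"])
move_l(fr(*xs,(*G,.15)),.2)
T=(G[0],G[1]+.0155)
movep(fr(*xc,(*T,.25)),down(xc[2]+np.pi)); sleep(.2)
st=get_state(); f=grab_frame("wrist"); cv2.imwrite("pics/hand.png",f["img"][:,:,::-1])
p=np.array(st["position"]); yw=xc[2]
b=p[2]-.011; e=fr(*xc,(0,.0155,0))
segs=[s_ for s_ in lsegs(28+b*1e3)]; segs=[segs[5],segs[0],segs[1]]
r=edgefit(lambda P:wrist(f,st,P),f["img"],segs,(e[0],e[1],xc[2]),(8,6,4,3,3)); 
print("in hand",r[:3],"err case frame mm",fr(0,0,-xc[2],(r[0][0]-e[0],r[0][1]-e[1],0))*1e3,r[0][2]-xc[2],"gap",st["finger_gap"],st["grasp_force"],st["contact_force"],st["clock"],p)
```

```text
touch True [ 0.47561549 -0.12070459  0.01174856]
gap 0.311109755195792 61.734282672114205
in hand (array([0.46857764, 0.19036785, 0.07591554]), np.float64(0.7795201517813066), np.float64(1.0)) err case frame mm [-2.70150881  0.92255002  0.        ] -0.019786079945020837 gap 0.3148150171174337 60.57239204936195 [ 0.15835534  0.28519433 -3.9574334 ] 11.775 [0.44978509 0.22790421 0.24958533]
```

View pics/hand.png

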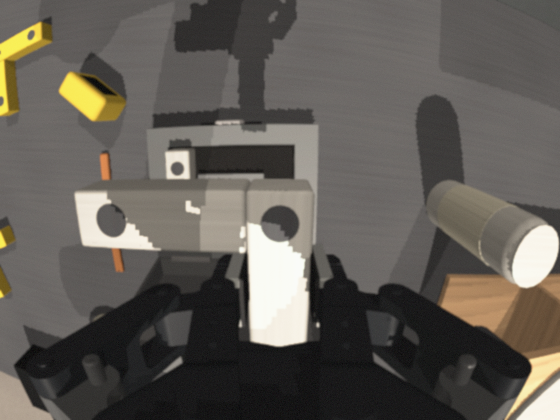

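Run:
```python
from cell import *
from fit import *
import pickle
xs,xc,xm=pickle.load(open("P.pkl","rb"))
st=get_state(); f=grab_frame("wrist"); im=f["img"]
k=3; u0,v0=70,170
C=cv2.resize(im[v0:v0+190,u0:u0+260],None,fx=k,fy=k,interpolation=cv2.INTER_CUBIC)
e=fr(*xc,(0,.0155,0)); b=st["position"][2]-.0117
for z,c in ((b+.028,(255,0,0)),(b,(0,255,0))):
    P=lpts(e[0],e[1],xc[2],z); Q=np.concatenate([P[i]+(P[(i+1)%6]-P[i])*np.linspace(0,1,40)[:,None] for i in range(6)])
    u=(wrist(f,st,Q)-[u0,v0]+.5)*k-.5
    for p in u: cv2.circle(C,tuple(np.round(p).astype(int).tolist()),1,c,-1)
cv2.imwrite("pics/hand2.png",C[:,:,::-1])
```

```text
(no output)
```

View pics/hand2.png

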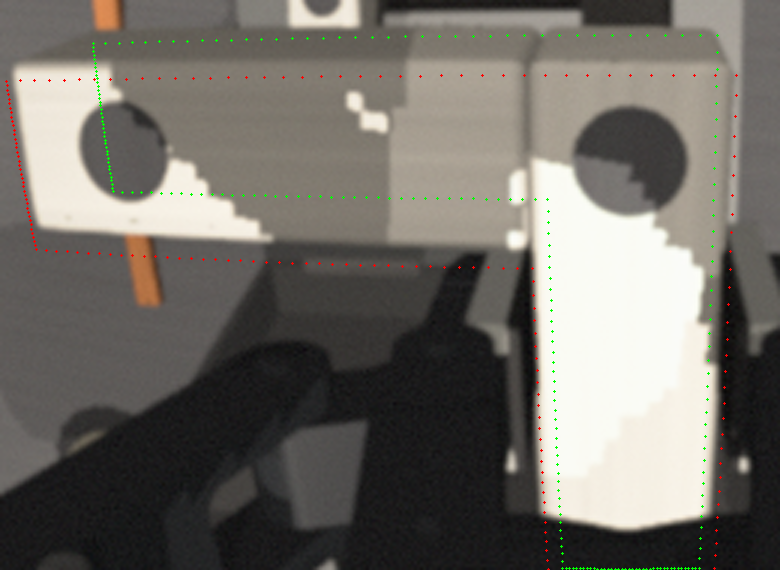

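Run:
```python
from cell import *
from fit import *
import pickle
D=pickle.load(open("D.pkl","rb")); xs,xc,xm=pickle.load(open("P.pkl","rb"))
s0,f0,_,_=D["square"]
# hole centres in the square frame from the bench picture
g=cv2.cvtColor(f0["img"],cv2.COLOR_RGB2GRAY); H=[]
for u,v in ((236,153),(328,153),(325,240)):
    m=(g[v-13:v+14,u-13:u+14]<170).astype(np.uint8); n,l,s,c=cv2.connectedComponentsWithStats(m); k=l[13,13]; uv=c[k]+[u-13,v-13]
    r=least_squares(lambda p:(wrist(f0,s0,[fr(*xs,(p[0],p[1],.028))])-uv)[0],(0,0)); H.append(r.x); print(uv,s[k][4],r.x*1e3)
cr=lambda u,v:((u+.5)/3-.5+70,(v+.5)/3-.5+170)
obj=np.array([[-55,-55],[-27,-55],[-55,55],[-27,27],*(np.array(H[:2])*1e3)])/1e3
obj=np.c_[obj,np.full(6,.028)]
uv=np.array([cr(*p) for p in ((14,66),(38,228),(725,62),(530,247),(123,150),(630,161))])
st=get_state(); f=grab_frame("wrist"); e=fr(*xc,(0,.0155,0)); b=st["position"][2]-.0117
def W(x): return obj@ (R.from_euler("z",xc[2])*R.from_rotvec(x[3:])).as_matrix().T+[*(R.from_euler("z",xc[2]).as_matrix()@[x[0],x[1],0]+[e[0],e[1],b+x[2]])]
r=least_squares(lambda x:(wrist(f,st,W(x))-uv).ravel(),np.zeros(6),x_scale=[.01]*3+[.1]*3,loss="soft_l1")
J=np.linalg.inv(r.jac.T@r.jac); print("offset mm, rotvec (case axes)",(r.x[:3]*1e3).round(2),r.x[3:].round(3),"sd",(np.sqrt(np.diag(J))*[1e3]*1).round(2))
print((wrist(f,st,W(r.x))-uv).round(1).tolist()); print(st["finger_gap"],st["wrist_torque"])
```

```text
[235.456 153.3  ] 250 [-41.14204642 -34.6660264 ]
[328.25609756 153.37804878] 246 [-40.98657445  41.26647612]
[325.08415842 240.26732673] 202 [34.78237332 41.13166893]
offset mm, rotvec (case axes) [-1.5  -1.94 -4.85] [-0.025  0.01  -0.015] sd [ 1.46  1.27  2.05 33.49 43.43 10.48]
[[-0.7, -0.8], [0.2, 0.7], [0.9, 0.2], [-0.6, 0.3], [2.4, 0.2], [-1.0, -0.9]]
0.3079248553798211 [ 0.07584761 -0.02461759 -0.03330746]
```

```bash
cat > hand.py <<'E'
from cell import *
from fit import *
import pickle
xs,xc,xm=pickle.load(open("P.pkl","rb"))
G=(-.018,.041); T=(G[0],G[1]+.0155)
def go(dx,dy,z,**k): return move_l(fr(*xc,(T[0]+dx,T[1]+dy,z)),rot=down(xc[2]+np.pi),**k)
E
python3 - <<'E'
from hand import *
print(go(.0015,.0012,.25,velocity=.05), go(.0015,.0012,.075,velocity=.2,until_force=10)); sleep(.3)
st=get_state(); f=grab_frame("wrist"); pickle.dump((st,f),open("N.pkl","wb"))
print(st["position"],st["contact_force"],st["clock"])
e=fr(*xc,(.0015,.0167,0)); b=st["position"][2]-.0117-.003
k=2.6;u0,v0=70,100; C=cv2.resize(f["img"][v0:v0+220,u0:u0+300],None,fx=k,fy=k,interpolation=cv2.INTER_CUBIC)
def draw(P,c):
    n=len(P); Q=np.concatenate([P[i]+(P[(i+1)%n]-P[i])*np.linspace(0,1,40)[:,None] for i in range(n)])
    for p in (wrist(f,st,Q)-[u0,v0]+.5)*k-.5: cv2.circle(C,tuple(np.round(p).astype(int).tolist()),1,c,-1)
draw(lpts(e[0],e[1],xc[2],b+.028),(255,0,0)); draw(lpts(*xm,.05),(0,0,255))
draw(np.array([fr(*xc,(x/1e3,y/1e3,.03)) for x,y in ((-80,-99),(-80,99),(80,99),(80,-99))]),(0,255,0))
draw(np.array([fr(*xc,(x/1e3,y/1e3,.03)) for x,y in ((-57.5,-73),(-57.5,73),(57.5,73),(57.5,-73))]),(0,255,0))
cv2.imwrite("pics/near.png",C[:,:,::-1])
E
```

```text
False False
[0.45139275 0.23032176 0.07573253] [-0.1209546  -0.47844422 -3.03883849] 13.5
```

View pics/near.png

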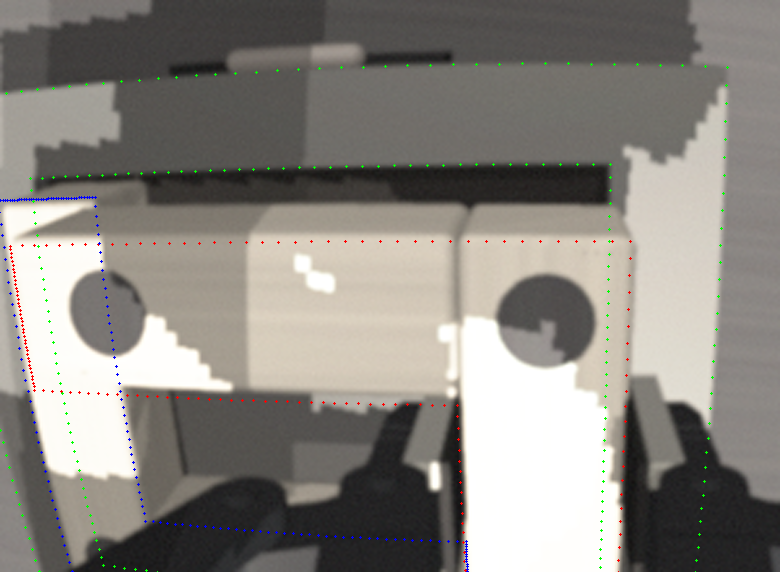

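The view near the case shows the rim lines matching their edges. The square sits about 1 mm short in x: its front edge is at row 236 against 243 predicted. In y it is within 0.5 mm. I'll correct x by 1 mm and lower it.

Run:
```python
from hand import *
go(.0025,.0009,.075,velocity=.05)
r=go(.0025,.0009,.0345,velocity=.04,until_force=8); sleep(.1); st=get_state()
print(r,st["position"],st["contact_force"],st["wrist_torque"],st["finger_gap"],st["clock"])
```

```text
False [0.45222185 0.23004821 0.03477894] [-0.23407791  0.04184826 -3.77018003] [ 0.08578421 -0.00987455 -0.05590177] 0.3152763011468665 15.0667
```

Run:
```python
from hand import *
r=go(.0025,.0009,.0318,velocity=.02,until_force=6); st=get_state()
print(r,st["position"],st["contact_force"],st["clock"])
let_go(); sleep(.2); st=get_state(); print(st["contact_force"],st["grasp_force"])
move_l(np.array(st["position"])+[0,0,.10],.2)
movep(fr(*xc,(0,0,.20)),down(xc[2]+np.pi)); sleep(.2)
st=get_state(); f=grab_frame("wrist"); pr=lambda P:wrist(f,st,P)
c,e1,ok,_=edgefit(pr,f["img"],CASE[:3]+[CASE[0]],xc)
for n,z,dy,a in (("square",50,.0155,0),("mate",50,-.0155,np.pi)):
    p=fr(*xc,(0,dy,0)); x,e2,ok,u=edgefit(pr,f["img"],lsegs(z),(p[0],p[1],xc[2]+a)); print(n,(fr(0,0,-c[2],(x[0]-c[0],x[1]-c[1],0))*1e3).round(2),x[2]-a-c[2],e2)
print(c,e1,st["clock"]); cv2.imwrite("pics/placed.png",cv2.resize(f["img"][60:360,130:430],None,fx=2,fy=2)[:,:,::-1])
F=grab_frame("top"); t=tip_of("top","lid_front"); print(t[:1]); t2=grab_frame("scene"); print(tip_of("scene","lid_front")[:1])
```

```text
True [0.45237156 0.23006838 0.03408197] [0.03010358 0.20787112 5.00643753] 15.275
[ 1.74076727  0.88096158 -0.08025742] 0.7257935707457364
square [-0.49 15.72  0.  ] -0.017922351727607352 0.2508682291626414
mate [  0.41 -15.09   0.  ] -0.008017410883074491 0.2613139731671492
[0.47255945 0.17431394 0.09688692] 0.2508541423847962 17.3833
[{'centre': [206.1, 238.8], 'score': 0.73}]
[{'centre': [349.6, 171.6], 'score': 0.65}]
```

View pics/placed.png

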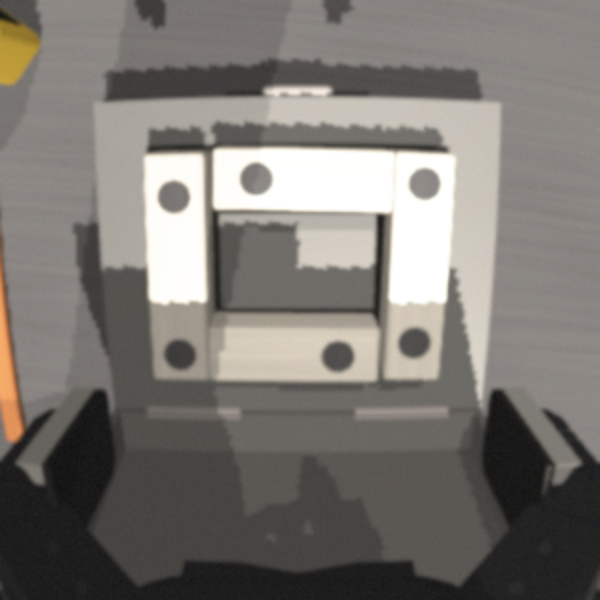

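All the pieces are in place: both squares lie nested and flush around the island, the fingers are clear, and the lid is up. Fitted positions are square (-0.5, 15.7) mm and mate (0.4, -15.1) mm. Now I'll swing the lid down from behind.

```bash
cat > lid.py <<'E'
from hand import *
rot=down(xc[2]+np.pi)
def cp(x,z,y=0.): return fr(*xc,(x+.011,y,z))        # put the finger's -x bottom edge at case (x,z)
def onlid(th,r): return cp(.08-r*np.cos(th)+.028*np.sin(th), .03+r*np.sin(th)+.028*np.cos(th))
E
python3 - <<'E'
from lid import *
grab(30)
q=[ik(cp(.165,.15),rot),ik(onlid(.1,.15),rot)]; print([None if a is None else np.round(a,2) for a in q])
move_l(fr(*xc,(0,0,.29)),.25)
movep(cp(.165,.29),rot)
print("down",move_l(cp(.165,.155),.2,until_force=8))
hit=move_l(cp(.155,.155),.1,until_force=8); print(hit)
for th in np.r_[1.75,np.arange(1.6,.11,-.15)]:
    r=.125+.027*np.clip((1.5-th)/1.3,0,1)
    h=move_l(onlid(th,r),.12,until_force=18); s=get_state()
    print(round(th,2),h,np.round(s["contact_force"],1),round(s["clock"],2))
    if h: break
E
```

```text
[array([0.18, 0.62, 0.06, 1.01, 0.  , 0.08]), array([ 0.22,  0.33, -0.66,  0.58,  0.  ,  0.12])]
down False
False
1.75 False [-0.4 -0.4 -0.1] 21.08
1.6 False [ 1.1 -0.2 -0.6] 21.39
1.45 False [ 0.3 -0.1 -0.1] 21.71
1.3 False [ 0.8 -0.7 -0.6] 22.02
1.15 False [ 0.1 -0.1 -0.2] 22.35
1.0 False [ 1.1  0.1 -0. ] 22.68
0.85 False [ 0.1 -0.2 -0.7] 23.01
0.7 False [ 0.1 -0.6  0.6] 23.34
0.55 False [ 0.4 -0.7 -0.1] 23.68
0.4 False [-0.6 -0.3  0.1] 24.02
0.25 False [-0.1 -0.1 -0.6] 24.38
```

Run:
```python
from lid import *
print(get_state()["position"],get_state()["clock"])
for c in ("top","scene"):
    f=grab_frame(c)
    for n in ("lid_front","lid_hinge"): print(c,n,[(d["centre"],round(d["score"],2)) for d in tip_of(c,n)[:2]])
    print(c,"lid",[(d["centre"],round(d["score"],2),int(d["mask"].sum())) for d in silhouettes(c,"lid")[:2]])
    print("square",[(d["centre"],round(d["score"],2)) for d in spot_in(c,"mate")[:2]])
    for th in (0.1,.3,.6,1.,1.69): print(th,proj(f,[fr(*xc,(.08-.16*np.cos(th)+.028*np.sin(th),0,.03+.16*np.sin(th)+.028*np.cos(th)))]).round(1),end=" ")
    print()
```

```text
[0.42496419 0.16968798 0.09469638] 24.375
top lid_front [([202.9, 263.1], 0.69)]
top lid_hinge [([205.5, 211.0], 0.87)]
top lid [([221.0, 228.9], 0.89, 2657)]
square []
0.1 [[206.  266.2]] 0.3 [[203.6 261. ]] 0.6 [[199.7 248.4]] 1.0 [[195.1 224.2]] 1.69 [[191.3 177.5]] 
scene lid_front [([309.2, 153.9], 0.78)]
scene lid_hinge [([335.7, 192.2], 0.85)]
scene lid [([321.0, 175.0], 0.95, 2700)]
square []
0.1 [[307.7 157.8]] 0.3 [[310.3 153.5]] 0.6 [[316.  150.1]] 1.0 [[326.6 152. ]] 1.69 [[348.3 172.5]]
```

The lid has followed to about 0.25 rad. Now I'll press it past the catch.

Run:
```python
from lid import *
for th in (.15,.08): print(move_l(onlid(th,.152),.1,until_force=18),np.round(get_state()["contact_force"],1))
for z in (.064,.061,.059,.0575,.056,.0545):
    h=move_l(cp(-.072,z),.03,until_force=40); s=get_state(); print(z,h,np.round(s["contact_force"],1),np.round(s["position"][2],4),round(s["clock"],2))
    if h or s["contact_force"][2]>25: break
```

```text
False [ 0.3  0.2 -0.2]
False [ 0.3 -0.4 -0.2]
0.064 False [2.2 1.  3.9] 0.0646 25.82
0.061 False [1.4 0.2 0.8] 0.0609 26.07
0.059 False [-0.7 -0.5  0.6] 0.0586 26.32
0.0575 False [-2.3  0.5  8.9] 0.0579 26.57
0.056 False [-6.3 -1.9 24.1] 0.0577 26.82
0.0545 False [-10.5  -2.2  42.1] 0.0575 27.07
```

The force dropped at 61 mm as the lid snapped, then hit a hard stop at 57.7 mm (fully shut is 58). I'll back off, re-touch the lid gently to check it's held, then retreat and compare images.

Run:
```python
from lid import *
move_l(cp(-.072,.075),.1); sleep(.3)
h=move_l(cp(-.072,.056),.02,until_force=4); print("retouch",h,get_state()["position"][2])
move_l(cp(-.072,.2),.2); movep(fr(*xc,(-.05,-.05,.3)),rot); sleep(.5)
st=get_state(); print(st["contact_force"],st["clock"])
for c in ("top","scene"):
    f=grab_frame(c)
    print(c,[(d["centre"],round(d["score"],2)) for d in tip_of(c,"lid_front")[:1]],proj(f,[fr(*xc,(-.08,0,.058))]).round(1))
    for n in ("tape_measure","pencil","tape_roll","spray_can","offcut","flask"): print(n,[np.round(d["centre"]).tolist() for d in spot_in(c,n)][:1],end=" ")
    print()
```

```text
retouch True 0.05794355932285202
[0.08826635 0.43307133 1.26230379] 30.4083
top [([205.3, 269.2], 0.59)] [[207.2 267.8]]
tape_measure [[278.0, 276.0]] pencil [[269.0, 221.0]] tape_roll [[282.0, 134.0]] spray_can [] offcut [[454.0, 253.0]] flask [[458.0, 194.0]] 
scene [([306.2, 159.6], 0.92)] [[306.9 160.5]]
tape_measure [[254.0, 178.0]] pencil [[281.0, 216.0]] tape_roll [[303.0, 275.0]] spray_can [[392.0, 136.0]] offcut [[111.0, 252.0]] flask [[135.0, 263.0]]
```

The lid stays shut: the light re-touch met it at 57.9 mm. The bystanders found are where they were.

```bash
python3 -c "
from cell import *
print(sign_off())"
```

```text
the job is handed in; nothing more can be done
None
```

The loose square is nested with its mate in the case, the lid is snapped shut and holding, the bystanders show no shift in the camera checks, and the job was handed in at about 30 s; no verdict came back.

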